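Open the sloping tool box and put the lino cutter away

ROBOT

A 7-joint arm with a two-finger parallel gripper is mounted at the origin on a cart in front of the work surface, level with it; the furniture and walls round the work are solid. World frame = base frame: x ahead of the robot, y to its left, z up, the work surface at z = 0. Lengths are in mm, angles in rad, forces in N, time in s.
With the tool pointing down it reaches from about 350 to 900 mm from the base axis. Payload 8.1 kg.
Tool frame: the origin (TCP) lies at the very end of the fingers, on their centre line; the grasp point (between the pads) lies grip_point_offset behind it (grip_point_offset is the distance from the TCP to the grasp point, in mm); z points along the fingers, y is the line along which they close (so a half turn about z gives the same grasp; the last joint's range is limited). The gripper opens to 85 mm and grips with 20 to 120 N. Pads are 22 mm wide; open, the fingers measure 114 mm over their backs; the gripper's body (76 mm by 85 mm) begins 54 mm behind the grasp point. The pads swing forward as they close: fully open they stand 13 mm farther back than shut.
Start: joints at [0.998, 0.434, 0.025, 1.573, -0.012, 1.134, -0.075], TCP at [282.923, -557.312, 231.323] pointing down, gripper open.
Joint ranges: [-2.62, 2.62], [-0.44, 2.09], [-1.27, 1.32], [0.08, 2.57], [-1.32, 4.46], [0.12, 2], [-2.74, 2.74]. Speed limits (rad/s): [2.22, 2.22, 3.01, 3.01, 3.14, 3.14, 3.14].

INTERFACE

Orientations are given as a unit quaternion [w, x, y, z].
In Python, from cell import get_state, grab_frame, calibration, close_job, recognise, regions_of, place_of, grip_point_offset gives the robot as it stands.
- The arm moves only by the tool drive_tool, never from a script. Its argument "moves" is a list of rows, each a list of 2 entries, a list of its own where there are three numbers: the shift along the tool's x, y, z as a fraction of full scale, then the turn, a rotation vector about the tool's x, y, z as a fraction of full scale. A call has 1 to 5 rows; each row is the pose to reach, as a shift and turn from the pose commanded when the call began, along the tool's axes at that moment; what a row does not reach only later rows make up. Full scale, the value 1, is 40 cm for a shift and 60 degrees for a turn. A row lasts 1/8 s, in which the tool goes at most 62.5 mm and 10.7 degrees, less where a joint would pass 70% of its speed; a pose out of reach is approached as far as the arm can. A call with a number of a shift or a turn outside -1 to 1 is refused whole. A call with a gripper value outside its range is refused whole. "jaw" is the opening, from 0 (shut) to 1 (fully open), set as the call begins (left out, the last holds). The fingers move at their own pace and stop on an object; the grip force is fixed at half the most. Time passes only in rows, so rows that repeat a pose let the fingers close. It gives the time, the measured TCP pose, the force, the opening and the grip force at its end, in the units of the state.
- get_state(): the state, without advancing time (a new reading comes with each control period).
- grab_frame(name): name is "scene" or "top" or "wrist"; returns (picture, depth): 384x512x3 uint8, red, green, blue; 384x512 float32, mm along the optical axis (not along the pixel's ray), 0 where there is no reading.
- calibration(name): a dict with "fx", "fy", "cx", "cy" (pixels), "extrinsics" (4x4, takes a point from camera to world coordinates); the wrist camera has in their place "tool_from_camera" (4x4, takes a point from camera to tool coordinates, whose origin is the TCP and whose axes are the flange's). Camera axes: x right, y down, z forward; pixel columns grow to the right and rows downward; lengths in mm; the calibration is good to about 2 mm. A picture is of the moment at which its call begins: read the wrist's pose just before it. calibration takes no time and is no camera call.
- close_job(): hands the job in; it is judged then, once.
Trained networks look in the newest picture that a camera, given by its name, has taken for a name from the list of things; names that differ only in an ending like _2 or _b are one class to them, and where a whole thing is asked for, a point or a joint stands for the part that bears it (a point fixed in the world has none). Each returns a list of dicts, best first, with "confidence" (0 to 1); they miss things now and then, are a little off and sometimes report something else, mostly with a low value. They report only what shows in the picture. A call takes as long as a camera call.
- recognise(camera, thing): "at" ([column, row] in pixels, amid what is visible of it).
- regions_of(camera, thing): "pixels" (384x512 bool, what is visible of it) and "at" ([column, row] in pixels, amid what is visible of it).
- place_of(camera, thing): "at" ([column, row] in pixels: a listed point, or the origin of a listed thing).
The state is a dict: "time": time; "q": joint angles; "joint_velocities": joint speeds; "effort": joint torques, N m; "position": TCP position; "orientation": TCP orientation; "wrist_force": force on the tool from outside, world axes, zero at the start; "ft_torque": the same for the moment, N m; "opening": opening from 0.0 (shut) to 1.0 (fully open); "grasp_force": force on a finger pad.
Only numpy, scipy, OpenCV 4.12 (cv2) and the standard library are available. Lean on these libraries where they do the work, as an engineer would, in place of code of your own. Each camera call takes 0.05 s, during which the arm holds its last target. There are 200 camera calls.

TASK

Lift the stoneware lid by its bar knob straight off the sloping plywood box, keeping it square to the box until it is well clear, then turn it level and set it down gently, knob up, in the middle of the grey felt mat. Then lay the lino cutter that lies on the bench in front inside the open box, wholly below its rim, and let go. Leave the pigment pot, the tape roll and the cork block where they are.

Things in the scene. Friction and masses are not known exactly. Their poses are not given: they have to be found in the camera images.
- box: Open plywood box, outside 130 (x) x 180 (y) x 60 (z) mm, walls and floor 8 mm, fixed on a wooden stand that slopes it 30 degrees, its mouth leaning to the robot. Origin: centre of its outer underside. z: out of the mouth, square to the floor (30 degrees from vertical); x: up the slope; y: level along the box. Inner floor at z = 8 mm, rim at z = 60 mm; inside 114 x 164 mm.
- lid: Loose white stoneware lid, about 0.35 kg: plate 138 (x) x 188 (y) x 8 mm; under it a locating step 109 x 159 mm that reaches 8 mm into the box (2.5 mm play). Origin: centre of the step's underside, z to the knob side, axes as the box's while on it; seated, the origin is at z = 52 mm of the box. Top of the plate at z = 16 mm. Set down, it lies on its step.
- knob (a point): Grip point at the middle of the lid's dark wooden bar knob: a bar 100 mm long (along the lid's y), 14 mm thick (lid's x), from z = 30 to 50 mm of the lid on two feet; this point is at z = 40 mm of the lid, 24 mm above its plate. Axes as the lid's.
- felt_mat: Grey felt mat 160 (x) x 210 (y) x 4 mm, fixed flat on the bench; origin: centre of its underside, z up.
- cutter: Lino cutter, 93 mm long (along its y), 27 mm wide, 26 mm high, about 40 g, lying on the bench: mushroom-shaped wooden handle 50 mm long at +y, thin steel blade at -y. Origin: centre of its underside.
- cutter_handle (a point): Middle of the cutter's handle, 21 mm along +y and 13 mm above the cutter's origin: the place to grip it, across its x, where it is about 26 mm wide. Axes as the cutter's.
- cutter_tip (a point): Near the tip of the cutter's blade, 44 mm along -y and 5 mm above the cutter's origin.
- pigment_pot: Bystander: reddish-brown plastic pot with screw lid, 60 mm in diameter, 50 mm high; origin: centre of its underside.
- tape_roll: Bystander: cream tape roll lying flat, 92 mm across, 19 mm high; origin: centre of its underside.
- cork_block: Bystander: cork sanding block 55 x 95 x 35 mm; origin: centre of its underside.

How it is judged:
By the outcome, as a careful person would: the job done as asked, in the order asked, and still so for the second after the job is handed in, with the robot touching nothing.
It also fails if it takes over 58 s, if anything falls off the work surface, if the arm or the gripper's body presses on something with over 40 N, if the wrist force passes 120 N, or if a joint passes its speed limit or range.

## Working session

There is one attempt and no reset: what is moved stays moved. The work goes in short steps, Python scripts to look and compute and a tool call to move; the robot and the scene stay as the last step left them, time stands still between calls to the robot, and variables do not carry over. Pictures are saved under pics/ and viewed, at most 10 in all, crops included, and the job is handed in when it is done.

Besides the shell and the picture viewer there is one more tool, called after ">>>" by a JSON object that holds its "op" and its "data". drive_tool: Moves the arm, as the interface text tells. Shift numbers are shares of 40 cm and turn numbers shares of 60 degrees, none past 1 either way. Its arguments: {"type":"object","properties":{"moves":{"type":"array"},"jaw":{"type":"number"}},"required":["moves"]}

```bash
ls; mkdir -p pics; cat > h.py <<'E'
import numpy as np, cv2
from scipy.spatial.transform import Rotation as R
from cell import *
def pose():
    s=get_state(); T=np.eye(4); q=s['orientation']
    T[:3,:3]=R.from_quat([q[1],q[2],q[3],q[0]]).as_matrix(); T[:3,3]=s['position']; return T
def cam(name):
    c=calibration(name)
    E=np.array(c['extrinsics']) if 'extrinsics' in c else pose()@np.array(c['tool_from_camera'])
    return c,E
def cloud(name):
    c,E=cam(name); im,d=grab_frame(name)
    v,u=np.mgrid[:384,:512]
    P=np.stack([(u-c['cx'])/c['fx']*d,(v-c['cy'])/c['fy']*d,d],-1)
    return im,d,P@E[:3,:3].T+E[:3,3]
def save(im,f): cv2.imwrite('pics/'+f,im[:,:,::-1])
E
python3 - <<'E'
from h import *
print(get_state()); print('gpo',grip_point_offset() if callable(grip_point_offset) else grip_point_offset)
ims=[]
for n in ['scene','top']:
    im,d,P=cloud(n); np.savez(f'{n}.npz',im=im,d=d,P=P); save(im,n+'.png')
    for t in ['box','lid','knob','felt_mat','cutter','cutter_handle','cutter_tip','pigment_pot','tape_roll','cork_block']:
        r=place_of(n,t)[:2]
        for k in r:
            u,v=[int(round(x)) for x in k['at']]
            print(n,t,round(k['confidence'],2),(u,v),P[min(v,383),min(u,511)].round() if 0<=u<512 and 0<=v<384 else '')
print(get_state()['time'])
E
```

```text
pics
{'time': 0.0, 'q': array([ 0.99840715,  0.43524627,  0.02495449,  1.57409094, -0.01159433,
        1.13400713, -0.07508872]), 'joint_velocities': array([-0.00040076, -0.00108551, -0.00112218,  0.0003526 ,  0.00100473,
       -0.00045844,  0.00086308]), 'effort': array([ 2.93462545e-04, -6.70485663e+01,  1.02505524e+00, -3.16219425e+01,
        1.55699981e-02,  1.25086625e-02, -4.66095173e-05]), 'position': array([ 282.66403928, -556.85945879,  230.51367455]), 'orientation': array([-7.61573941e-04,  9.72543139e-01,  2.32721288e-01, -2.55947263e-04]), 'wrist_force': array([-1.01858627,  0.62845795,  0.4287476 ]), 'ft_torque': array([0.01441197, 0.02305858, 0.0584368 ]), 'grasp_force': 0.0, 'opening': 0.9981525652996788}
gpo 18.700000000000003
scene box 0.74 (279, 176) [ 530. -255.  105.]
scene box 0.22 (299, 218) [ 421. -191.   -1.]
scene lid 0.95 (284, 165) [ 545. -324.  117.]
scene lid 0.28 (298, 216) [ 420. -181.   12.]
scene knob 0.73 (289, 157) [ 528. -330.  149.]
scene felt_mat 0.59 (225, 229) [597.  -8.   4.]
scene cutter 0.68 (299, 218) [ 421. -191.   -1.]
scene cutter 0.5
[... 221 characters left out ...]
1, 192) [ 387. -396.   13.]
scene tape_roll 0.84 (275, 255) [390.  40.   2.]
scene cork_block 0.45 (161, 264) [582. 302.  72.]
top lid 0.79 (324, 188) [ 532. -320.  150.]
top lid 0.35 (228, 168) [615. -20.   5.]
top knob 0.72 (328, 188) [ 532. -331.  152.]
top knob 0.62 (344, 242) [ 387. -407.   49.]
top felt_mat 0.7 (225, 171) [605. -10.   3.]
top cutter 0.59 (274, 222) [ 440. -186.   10.]
top cutter_handle 0.46 (277, 232) [ 407. -197.   21.]
top cutter_tip 0.59 (272, 214) [ 468. -178.   -2.]
top pigment_pot 0.61 (345, 242) [ 387. -409.   50.]
top tape_roll 0.78 (208, 232) [394.  29.   1.]
top cork_block 0.71 (346, 243) [ 384. -413.   48.]
top cork_block 0.57 (162, 147) [665. 206.  33.]
1.1
```

View pics/scene.png

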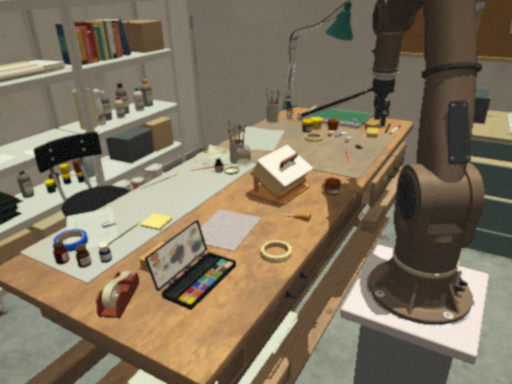

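View pics/top.png

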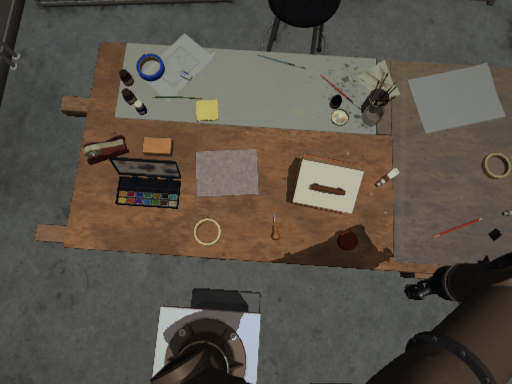

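The scene view shows the box with its lid at about (285,170), the cutter at (300,216) and the mat at (228,228). The top view shows the knob at (328,188), the cutter at (275,228), the mat at (227,172) and the pot at (347,240). I'll fit the lid plane and get a coarse pose from these clouds.

```bash
cat >> h.py <<'E'
def lidfit(im,P,c0,verbose=True):
    """white plate: plane + rectangle near c0"""
    hsv=cv2.cvtColor(im,cv2.COLOR_RGB2HSV)
    m=(hsv[...,1]<70)&(hsv[...,2]>110)&(np.linalg.norm(P-c0,axis=-1)<150)&(P[...,2]>40)
    X=P[m]
    for _ in range(6):
        c=np.median(X,0) if _==0 else X.mean(0); n=np.linalg.svd(X-c,full_matrices=False)[2][2]; n*=np.sign(n[2])
        r=(X-c)@n; X=X[abs(r)<max(2.5*r.std(),2)] if len(X)>50 else X
    y=np.cross([0,0,1],n); y/=np.linalg.norm(y); 
    y=y*(1 if y[1]>0 else -1); x=np.cross(y,n)
    M=np.stack([x,y,n],1); L=(X-c)@M
    (cx,cy),(w,h),a=cv2.minAreaRect(L[:,:2].astype(np.float32))
    ctr=c+M@[cx,cy,0]
    if verbose: print('n',n.round(3),'tilt',np.degrees(np.arccos(n[2])).round(2),'rect',(w,h,a),'ctr',ctr.round(1),'N',len(X),'rms',((X-c)@n).std().round(2),'yaw of y',np.degrees(np.arctan2(-y[0],y[1])).round(2))
    return ctr,M
E
python3 - <<'E'
from h import *
D=np.load('top.npz'); im,P=D['im'],D['P']
ctr,M=lidfit(im,P,np.array([535,-325,125.])); print(M.round(3)); print('knob',ctr+24*M[:,2])
c,E=cam('top')
for t in ['felt_mat','cutter','lid']:
    r=regions_of('top',t)[0]; m=r['pixels']; X=P[m]; 
    print(t,round(r['confidence'],2),m.sum(),np.median(X,0).round(1),cv2.minAreaRect(X[:,:2].astype(np.float32)))
print(pose().round(3)); print(np.array(calibration('wrist')['tool_from_camera']).round(2))
print({k:v for k,v in calibration('wrist').items() if k[0] in 'fc'})
E
```

```text
n [-0.494  0.066  0.867] tilt 29.9 rect (187.06204223632812, 138.15182495117188, 89.94445037841797) ctr [ 544.4 -334.9  120.2] N 2399 rms 1.8 yaw of y -7.63
[[ 0.859  0.133 -0.494]
 [-0.115  0.991  0.066]
 [ 0.499 -0.     0.867]]
knob [ 532.56856964 -333.29492966  140.96727332]
felt_mat 0.88 2794 [597.7 -14.4   4.4] ((479.408203125, -23.832557678222656), (410.7044372558594, 213.869873046875), 3.72123122215271)Traceback (most recent call last):
  File "<stdin>", line 6, in <module>
IndexError: list index out of range
```

```bash
cat >> h.py <<'E'
def go(T,label=''):
    C=pose(); D=np.linalg.inv(C)@T
    rv=R.from_matrix(D[:3,:3]).as_rotvec(degrees=True)/60
    print(label,'shift',(D[:3,3]/400).round(4).tolist(),'turn',rv.round(4).tolist(),'| mm',np.linalg.norm(D[:3,3]).round(1),'deg',np.round(np.linalg.norm(rv)*60,2))
def TT(Rm,p): T=np.eye(4); T[:3,:3]=Rm; T[:3,3]=p; return T
def tooldown(M): # tool y=+x of thing, z=-z, x=+y
    return np.stack([M[:,1],M[:,0],-M[:,2]],1)
E
python3 - <<'E'
from h import *
D=np.load('top.npz'); ctr,M=lidfit(D['im'],D['P'],np.array([535,-325,125.]))
np.savez('lid.npz',ctr=ctr,M=M)
go(TT(tooldown(M),ctr+(24+160)*M[:,2]),'stand')
print(np.array(calibration('wrist')['tool_from_camera']).round(2))
print({k:v for k,v in calibration('wrist').items() if k[0] in 'fc'})
E
```

```text
n [-0.494  0.066  0.867] tilt 29.9 rect (187.06204223632812, 138.15182495117188, 89.94445037841797) ctr [ 544.4 -334.9  120.2] N 2399 rms 1.8 yaw of y -7.63
stand shift [0.6458, -0.33, -0.1209] turn [-0.4585, 0.2411, -0.9026] | mm 294.1 deg 62.44
[[   0.     -0.94   -0.33   83.59]
 [   1.      0.      0.     -0.92]
 [  -0.     -0.33    0.94 -143.15]
 [   0.      0.      0.      1.  ]]
{'fx': 272.3796240780383, 'fy': 272.3796240780383, 'cx': 262.3615439596863, 'cy': 192.75664244209793}
```

>>> {"op": "drive_tool", "data": {"moves": [[[0.65,-0.33,-0.12],[-0.459,0.241,-0.903]],[[0.65,-0.33,-0.12],[-0.459,0.241,-0.903]],[[0.65,-0.33,-0.12],[-0.459,0.241,-0.903]],[[0.65,-0.33,-0.12],[-0.459,0.241,-0.903]],[[0.65,-0.33,-0.12],[-0.459,0.241,-0.903]]], "jaw": 1}}

```text
time: 1.82
position: [456.7, -319.0, 280.4]
orientation: [0.171, 0.774, 0.592, 0.149]
wrist_force: [0.6, 0.4, -0.1]
opening: 0.997
grasp_force: 0.0
```

```bash
python3 - <<'E'
from h import *
D=np.load('lid.npz'); ctr,M=D['ctr'],D['M']
go(TT(tooldown(M),ctr+(24+160)*M[:,2]),'stand')
E
```

```text
stand shift [-0.011, -0.0054, -0.0009] turn [-0.0605, 0.0325, -0.1182] | mm 4.9 deg 8.2
```

>>> {"op": "drive_tool", "data": {"moves": [[[-0.011,-0.005,0],[-0.06,0.032,-0.118]],[[-0.011,-0.005,0],[-0.06,0.032,-0.118]],[[-0.011,-0.005,0],[-0.06,0.032,-0.118]]]}}

```text
time: 2.2
position: [451.7, -325.9, 278.3]
orientation: [0.193, 0.731, 0.633, 0.169]
wrist_force: [0.7, 0.1, -0.6]
opening: 1.003
grasp_force: 0.0
```

```bash
python3 - <<'E'
from h import *
D=np.load('lid.npz'); ctr,M=D['ctr'],D['M']
go(TT(tooldown(M),ctr+(24+160)*M[:,2]),'stand')
im,d,P=cloud('wrist'); save(im,'w1.png'); np.savez('w1.npz',im=im,P=P,d=d)
lidfit(im,P,ctr)
k=place_of('wrist','knob'); 
for r in k: print(r, P[int(r['at'][1]),int(r['at'][0])])
r=regions_of('wrist','knob')
hsv=cv2.cvtColor(im,cv2.COLOR_RGB2HSV)
L=(P-ctr)@M
m=(abs(L[...,0])<60)&(abs(L[...,1])<80)&(L[...,2]>22)&(L[...,2]<45)&(d>0)
X=L[m]; top=X[X[:,2]>X[:,2].max()-8]; print(len(X),len(top),'knobtop lid coords',top.mean(0),cv2.minAreaRect(top[:,:2].astype(np.float32)))
E
```

```text
stand shift [0.0085, 0.0045, -0.0013] turn [-0.0041, 0.0024, -0.009] | mm 3.9 deg 0.61
n [-0.495  0.066  0.867] tilt 29.94 rect (137.29957580566406, 186.72085571289062, 0.09451215714216232) ctr [ 542.  -332.7  120.1] N 15422 rms 0.71 yaw of y -7.61
{'at': [260.3, 173.9], 'confidence': 0.73} [ 522.17268165 -328.66356596  148.42170694]
1089 1083 knobtop lid coords [-2.25769377  4.99594418 34.61049978] ((-2.5424327850341797, 2.057952880859375), (98.61473083496094, 13.647817611694336), 89.98095703125)
```

View pics/w1.png

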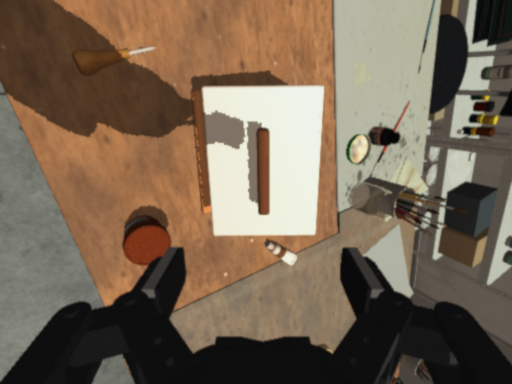

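The wrist view shows the knob bar at about (263,171), centred on the white plate. The rectangle fit and the knob fit agree on the offset, so I'll approach.

```bash
python3 - <<'E'
from h import *
D=np.load('w1.npz'); ctr,M=lidfit(D['im'],D['P'],np.array([542,-333,120.])); np.savez('lid.npz',ctr=ctr,M=M)
go(TT(tooldown(M),ctr+60*M[:,2]),'above')
E
```

```text
n [-0.495  0.066  0.867] tilt 29.94 rect (137.29957580566406, 186.72085571289062, 0.09451215714216232) ctr [ 542.  -332.7  120.1] N 15422 rms 0.71 yaw of y -7.61
above shift [0.0127, -0.0017, 0.3051] turn [-0.0045, 0.0022, -0.0084] | mm 122.2 deg 0.59
```

>>> {"op": "drive_tool", "data": {"moves": [[[0.013,-0.002,0.1],[-0.004,0.002,-0.008]],[[0.013,-0.002,0.2],[-0.004,0.002,-0.008]],[[0.013,-0.002,0.305],[-0.004,0.002,-0.008]],[[0.013,-0.002,0.305],[-0.004,0.002,-0.008]],[[0.013,-0.002,0.305],[-0.004,0.002,-0.008]]]}}

```text
time: 2.98
position: [512.1, -328.6, 172.7]
orientation: [0.194, 0.727, 0.636, 0.17]
wrist_force: [0.8, -0.1, -0.6]
opening: 1.002
grasp_force: 0.0
```

```bash
python3 - <<'E'
from h import *
D=np.load('lid.npz'); ctr,M=D['ctr'],D['M']
go(TT(tooldown(M),ctr+7*M[:,2]),'grasp')
E
```

```text
grasp shift [-0.0003, -0.0002, 0.134] turn [-0.0002, -0.0, -0.0001] | mm 53.6 deg 0.02
```

>>> {"op": "drive_tool", "data": {"moves": [[[0,0,0.05],[0,0,0]],[[0,0,0.1],[0,0,0]],[[0,0,0.134],[0,0,0]],[[0,0,0.134],[0,0,0]]]}}

```text
time: 3.48
position: [538.5, -332.3, 125.7]
orientation: [0.194, 0.727, 0.636, 0.17]
wrist_force: [-0.3, -0.3, -0.4]
opening: 1.001
grasp_force: 0.0
```

>>> {"op": "drive_tool", "data": {"moves": [[[0,0,0],[0,0,0]],[[0,0,0],[0,0,0]],[[0,0,0],[0,0,0]],[[0,0,0],[0,0,0]],[[0,0,0],[0,0,0]]], "jaw": 0}}

```text
time: 4.1
position: [539.3, -332.5, 126.4]
orientation: [0.195, 0.727, 0.636, 0.17]
wrist_force: [-0.9, 0.5, 5.0]
opening: 0.152
grasp_force: 59.9
```

>>> {"op": "drive_tool", "data": {"moves": [[[0,0,-0.01],[0,0,0]],[[0,0,-0.03],[0,0,0]],[[0,0,-0.06],[0,0,0]],[[0,0,-0.1],[0,0,0]],[[0,0,-0.14],[0,0,0]]]}}

```text
time: 4.72
position: [509.8, -328.4, 174.8]
orientation: [0.194, 0.727, 0.636, 0.17]
wrist_force: [-0.6, 0.8, -4.9]
opening: 0.15
grasp_force: 59.0
```

>>> {"op": "drive_tool", "data": {"moves": [[[0,0,-0.06],[0,0,0]],[[0,0,-0.12],[0,0,0]],[[0,0,-0.18],[0,0,0]],[[0,0,-0.22],[0,0,0]],[[0,0,-0.22],[0,0,0]]]}}

```text
time: 5.35
position: [466.9, -323.2, 252.0]
orientation: [0.196, 0.727, 0.636, 0.17]
wrist_force: [0.3, -0.3, -3.8]
opening: 0.156
grasp_force: 59.1
```

```bash
python3 - <<'E'
from h import *
s=get_state(); print(s['position'],s['wrist_force'],s['opening'],s['q'].round(2))
D=np.load('lid.npz')
im,d,P=cloud('wrist'); save(im,'w2.png'); np.savez('w2.npz',im=im,P=P,d=d)
L=(P-s['position'])@D['M']
lidfit(im,P,s['position']-7*D['M'][:,2])
# mat and cutter from the top camera; all unobstructed?
for n in ['top','scene','wrist']:
    im,d,P=cloud(n); np.savez(n+'2.npz',im=im,P=P,d=d)
    for t in ['felt_mat','cutter']:
        for r in regions_of(n,t)[:1]:
            m=r['pixels']&(d>0)&(P[...,2]<35)&(P[...,2]>-10); X=P[m]; 
            if t=='felt_mat': X=X[X[:,2]>-3]
            mm=np.median(X,0); X=X[np.linalg.norm(X-mm,axis=1)<160]
            print(n,t,round(r['confidence'],2),len(X),np.median(X,0).round(1),cv2.minAreaRect(X[:,:2].astype(np.float32)))
E
```

```text
[ 466.85550117 -323.22324402  251.96995215] [ 0.32451099 -0.27122029 -3.79273923] 0.15556040873850527 [ 1.02  0.15 -0.38  2.07 -0.41  0.51  0.84]
n [-0.495  0.069  0.866] tilt 29.95 rect (136.8113555908203, 186.56887817382812, 0.2933036983013153) ctr [ 469.7 -323.7  245.8] N 41700 rms 0.62 yaw of y -7.9
top felt_mat 0.82 2801 [599.4 -15.6   4.4] ((602.7955322265625, -15.962203979492188), (163.29498291015625, 211.11688232421875), 6.495269298553467)
top cutter 0.47 86 [ 406.9 -190.4   18.5] ((413.7633361816406, -193.5416259765625), (53.686214447021484, 20.09598731994629), 2.4841063022613525)
scene felt_mat 0.68 1561 [589.5 -12.8   5. ] ((604.45703125, -17.782264709472656), (168.13946533203125, 223.29010009765625), 6.555613040924072)
scene cutter 0.68 95 [ 400.5 -184.3   14.5] ((408.57666015625, -210.26873779296875), (62.74114990234375, 53.080963134765625), 87.35596466064453)
wrist felt_mat 0.44 9 [ 5.231e+02 -2.218e+02  2.000e-01] ((451.7130432128906, -283.20587158203125), (186.7582244873047, 58.77024459838867), 56.19853973388672)
wrist cutter 0.92 1421 [ 406.6 -189.6   17.8] ((426.2677917480469, -183.20176696777344), (90.39117431640625, 25.18896484375), 15.367291450500488)
```

View pics/w2.png

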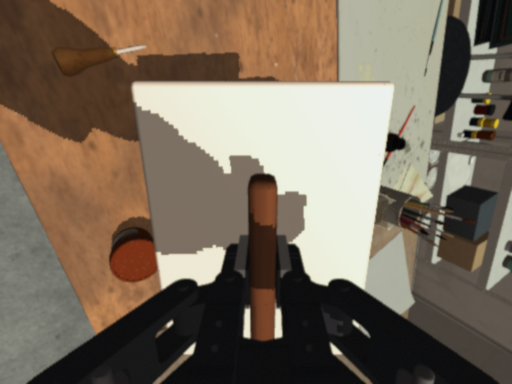

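Held square: the white plate fills the view, with the knob at (263,255) between the fingers. Next is a hover above the mat, turned level.

```bash
python3 - <<'E'
from h import *
a=np.radians(6.5); Mm=np.array([[np.cos(a),-np.sin(a),0],[np.sin(a),np.cos(a),0],[0,0,1]])
go(TT(tooldown(Mm),[601.5,-15,200]),'hover')
E
```

```text
hover shift [0.8065, 0.1374, 0.2234] turn [0.4956, 0.0608, -0.2301] | mm 339.2 deg 32.98
```

>>> {"op": "drive_tool", "data": {"moves": [[[0.08,0.014,0.022],[0.05,0.006,-0.023]],[[0.2,0.034,0.056],[0.124,0.015,-0.058]],[[0.32,0.055,0.089],[0.2,0.024,-0.092]],[[0.44,0.075,0.122],[0.273,0.033,-0.127]],[[0.56,0.096,0.156],[0.347,0.043,-0.161]]]}}

```text
time: 6.48
position: [561.8, -107.9, 215.4]
orientation: [0.059, 0.69, 0.719, 0.051]
wrist_force: [0.5, -0.4, -3.5]
opening: 0.154
grasp_force: 59.0
```

```bash
python3 - <<'E'
from h import *
a=np.radians(6.5); Mm=np.array([[np.cos(a),-np.sin(a),0],[np.sin(a),np.cos(a),0],[0,0,1]])
go(TT(tooldown(Mm),[601.5,-15,200]),'hover'); print(pose()[:3,3])
im,d,P=cloud('wrist'); save(im,'w3.png'); np.savez('w3.npz',im=im,P=P,d=d)
E
```

```text
hover shift [0.2285, 0.1018, 0.0517] turn [0.1475, 0.0189, -0.0685] | mm 102.2 deg 9.83
[ 561.80276586 -107.85297646  215.43559304]
```

View pics/w3.png

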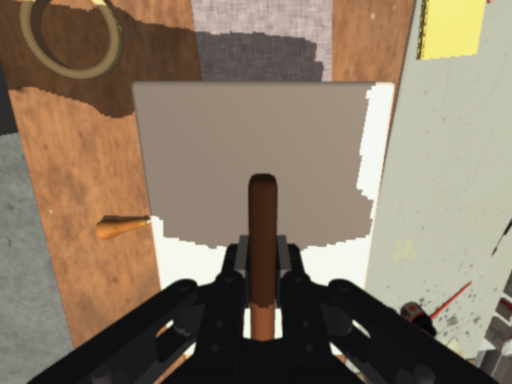

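The mat's two side edges show at columns ~197 and ~332 above the lid's edge. I'll use them to check the mat's x position and yaw.

```bash
python3 - <<'E'
from h import *
D=np.load('w3.npz'); im,P,d=D['im'],D['P'],D['d']
hsv=cv2.cvtColor(im,cv2.COLOR_RGB2HSV); S=cv2.medianBlur(hsv[...,1],5)
l=[];r=[]
for v in range(3,72,3):
    row=S[v,150:380]<75; k=np.where(row)[0]+150
    k=k[(k>180)&(k<345)]
    if len(k)<50: continue
    l.append(P[v,k[0]]); r.append(P[v,k[-1]])
l=np.array(l);r=np.array(r); print(len(l),l[::6].round(1).tolist(),r[::6].round(1).tolist())
for e in (l,r):
    p=np.polyfit(e[:,1],e[:,0],1); print('slope deg',np.degrees(np.arctan(-p[0])),'x at y=-15',np.polyval(p,-15), 'res',np.std(e[:,0]-np.polyval(p,e[:,1])))
# top mat: robust fit
T=np.load('top2.npz'); im,P=T['im'],T['P']; hs=cv2.cvtColor(im,cv2.COLOR_RGB2HSV)
T=np.load('top.npz'); im,P=T['im'],T['P']; hs=cv2.cvtColor(im,cv2.COLOR_RGB2HSV)
m=(hs[...,1]<80)&(abs(P[...,0]-600)<110)&(abs(P[...,1]+15)<140)&(abs(P[...,2]-3)<15)
n,lab,st,c=cv2.connectedComponentsWithStats(cv2.medianBlur(m.astype(np.uint8),3)); k=1+np.argmax(st[1:,4])
X=P[lab==k][:,:2].astype(np.float32); print('top mat',X.mean(0),cv2.minAreaRect(X),len(X))
E
```

```text
23 [[508.7, 68.5, 4.8], [511.1, 52.0, 4.4], [512.6, 34.6, 5.2], [515.3, 16.8, 4.4]] [[666.3, 81.8, 4.6], [669.1, 64.3, 3.7], [670.5, 45.8, 3.4], [672.7, 26.4, 4.3]]
slope deg 6.927651048766903 x at y=-15 518.7468192651592 res 0.3381521392274243
slope deg 6.0897652592627995 x at y=-15 677.0992686921261 res 0.4089437394026923
top mat [597.87695  -16.137377] ((477.34344482421875, -28.706398010253906), (411.12158203125, 210.40863037109375), 5.75814962387085) 2812
```

```bash
python3 - <<'E'
from h import *
a=np.radians(6.5); Mm=np.array([[np.cos(a),-np.sin(a),0],[np.sin(a),np.cos(a),0],[0,0,1]])
go(TT(tooldown(Mm),[598,-15,120]),'hover')
E
```

```text
hover shift [0.2069, 0.0545, 0.2471] turn [0.1472, 0.0131, -0.0588] | mm 130.8 deg 9.54
```

>>> {"op": "drive_tool", "data": {"moves": [[[0.06,0.02,0.03],[0.05,0.004,-0.02]],[[0.14,0.04,0.1],[0.1,0.01,-0.04]],[[0.207,0.0545,0.18],[0.147,0.013,-0.059]],[[0.207,0.0545,0.23],[0.147,0.013,-0.059]],[[0.207,0.0545,0.247],[0.147,0.013,-0.059]]]}}

```text
time: 7.15
position: [594.0, -27.1, 118.5]
orientation: [0.002, 0.67, 0.742, -0.002]
wrist_force: [-0.2, 0.4, -4.0]
opening: 0.152
grasp_force: 59.6
```

>>> {"op": "drive_tool", "data": {"moves": [[[0,0,0],[0,0,0]],[[0,0,0],[0,0,0]]]}}

```text
time: 7.4
position: [595.0, -27.3, 121.2]
orientation: [0.003, 0.671, 0.742, -0.0]
wrist_force: [-0.7, -0.3, -4.6]
opening: 0.151
grasp_force: 59.6
```

```bash
python3 - <<'E'
from h import *
a=np.radians(6.5); Mm=np.array([[np.cos(a),-np.sin(a),0],[np.sin(a),np.cos(a),0],[0,0,1]])
im,d,P=cloud('wrist'); p=pose(); c,M=lidfit(im,P,p[:3,3]-[0,0,7]); print(p[:3,3],(c-p[:3,3]).round(1))
go(TT(tooldown(Mm),[598,-15,34]),'down')
E
```

```text
n [-0.004  0.005  1.   ] tilt 0.4 rect (137.0245361328125, 186.4666290283203, 56.19038391113281) ctr [594.  -27.2 114. ] N 41968 rms 0.62 yaw of y -50.38
[594.99104045 -27.08569075 121.26493322] [-1.  -0.2 -7.3]
down shift [0.0305, 0.0097, 0.218] turn [0.0037, 0.0051, -0.0117] | mm 88.1 deg 0.8
```

>>> {"op": "drive_tool", "data": {"moves": [[[0.0305,0.011,0.05],[0.003,0.004,-0.012]],[[0.0305,0.011,0.11],[0.003,0.004,-0.012]],[[0.0305,0.011,0.17],[0.003,0.004,-0.012]],[[0.0305,0.011,0.205],[0.003,0.004,-0.012]],[[0.0305,0.011,0.214],[0.003,0.004,-0.012]]]}}

```text
time: 8.07
position: [597.3, -13.6, 33.2]
orientation: [-0.001, 0.665, 0.747, -0.001]
wrist_force: [0.4, 0.7, -4.7]
opening: 0.152
grasp_force: 59.6
```

>>> {"op": "drive_tool", "data": {"moves": [[[0,0,0],[0,0,0]],[[0,0,0],[0,0,0]]]}}

```text
time: 8.32
position: [598.6, -14.0, 35.2]
orientation: [0.0, 0.665, 0.747, -0.0]
wrist_force: [0.7, -0.3, -4.3]
opening: 0.153
grasp_force: 59.6
```

```bash
python3 - <<'E'
from h import *
a=np.radians(6.5); Mm=np.array([[np.cos(a),-np.sin(a),0],[np.sin(a),np.cos(a),0],[0,0,1]])
print(pose().round(3))
go(TT(tooldown(Mm),[598.5,-15,27]),'down')
E
```

```text
[[-1.15000e-01  9.93000e-01  0.00000e+00  5.98592e+02]
 [ 9.93000e-01  1.15000e-01 -1.00000e-03 -1.40330e+01]
 [-1.00000e-03  0.00000e+00 -1.00000e+00  3.52470e+01]
 [ 0.00000e+00  0.00000e+00  0.00000e+00  1.00000e+00]]
down shift [-0.0024, -0.0005, 0.0206] turn [0.0003, 0.0007, 0.0014] | mm 8.3 deg 0.1
```

Slow touch-down with force readings.

>>> {"op": "drive_tool", "data": {"moves": [[[-0.001,0,0.004],[0,0,0]],[[-0.002,0,0.008],[0,0,0]],[[-0.002,0,0.012],[0,0,0]],[[-0.002,0,0.015],[0,0,0]],[[-0.002,0,0.017],[0,0,0]]]}}

```text
time: 8.95
position: [597.9, -14.9, 27.8]
orientation: [-0.0, 0.665, 0.747, -0.001]
wrist_force: [-3.8, -1.0, 6.0]
opening: 0.153
grasp_force: 60.9
```

>>> {"op": "drive_tool", "data": {"moves": [[[0,0,0.002],[0,0,0]],[[0,0,0.002],[0,0,0]]]}}

```text
time: 9.2
position: [597.9, -14.9, 27.8]
orientation: [0.0, 0.665, 0.747, -0.001]
wrist_force: [-4.5, -0.5, 8.0]
opening: 0.149
grasp_force: 61.4
```

>>> {"op": "drive_tool", "data": {"moves": [[[0,0,0],[0,0,0]],[[0,0,0],[0,0,0]],[[0,0,0],[0,0,0]],[[0,0,0],[0,0,0]]], "jaw": 0.7}}

```text
time: 9.7
position: [598.0, -14.9, 26.8]
orientation: [-0.0, 0.665, 0.747, -0.001]
wrist_force: [0.0, -0.5, 0.4]
opening: 0.701
grasp_force: 0.0
```

>>> {"op": "drive_tool", "data": {"moves": [[[0,0,-0.03],[0,0,0]],[[0,0,-0.1],[0,0,0]],[[0,0,-0.22],[0,0,0]],[[0,0,-0.34],[0,0,0]],[[0,0,-0.43],[0,0,0]]]}}

```text
time: 10.32
position: [598.7, -14.6, 202.1]
orientation: [0.001, 0.665, 0.747, 0.0]
wrist_force: [0.5, -0.5, -0.1]
opening: 0.704
grasp_force: 0.0
```

```bash
python3 - <<'E'
from h import *
s=get_state(); print(s['position'],s['opening'])
im,d,P=cloud('wrist'); save(im,'w4.png'); np.savez('w4.npz',im=im,P=P,d=d)
hsv=cv2.cvtColor(im,cv2.COLOR_RGB2HSV)
m=(abs(P[...,2]-28)<6)&(hsv[...,1]<80)&(abs(P[...,0]-598)<110)&(abs(P[...,1]+15)<130); print('lid',cv2.minAreaRect(P[m][:,:2].astype(np.float32)),np.median(P[m][:,2]))
for n in ['wrist']:
  for t in ['cutter','cutter_handle','cutter_tip']:
    for r in place_of(n,t)[:2]:
        u,v=[int(x) for x in r['at']]; print(t,r,P[v,u].round(1))
E
```

```text
[598.65539164 -14.57132717 202.05346323] 0.7037306638600916
lid ((596.4114379882812, -14.513999938964844), (131.99758911132812, 182.4453582763672), 6.59332799911499) 22.18608146124666
cutter {'at': [135.7, 266.4], 'confidence': 0.89} [ 428.7 -183.7    1.5]
cutter_handle {'at': [114.4, 274.2], 'confidence': 0.75} [ 407.1 -187.2   19.5]
cutter_tip {'at': [164.8, 268.4], 'confidence': 0.63} [ 471.7 -180.9    3.3]
```

View pics/w4.png

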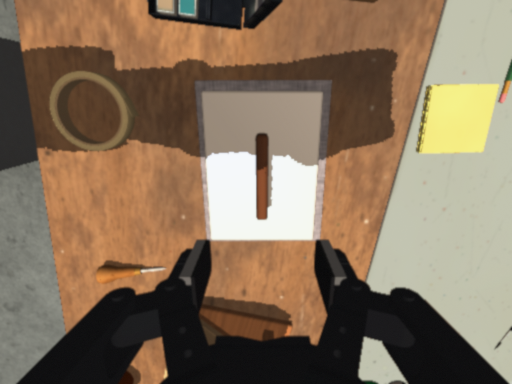

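The lid sits on the mat, knob at (262,175), with felt showing on three sides. The cutter is at (130,270). I'll check the centring numerically and refine the cutter pose.

```bash
python3 - <<'E'
from h import *
D=np.load('w4.npz'); im,P,d=D['im'],D['P'],D['d']
S=cv2.cvtColor(im,cv2.COLOR_RGB2HSV)[...,1]
near=(abs(P[...,0]-598)<110)&(abs(P[...,1]+15)<130)&(S<80)
v=np.arange(384)[:,None]<238
m=near&(abs(P[...,2]-20)<5)&v; print('lid',cv2.minAreaRect(P[m][:,:2].astype(np.float32)),np.median(P[m][:,2]))
m=near&(abs(P[...,2]-4)<4)&v; m=cv2.morphologyEx(m.astype(np.uint8),cv2.MORPH_OPEN,np.ones((3,3)))>0
a=np.radians(6.5); x=np.array([np.cos(a),np.sin(a)]);y=np.array([-np.sin(a),np.cos(a)])
Q=P[m][:,:2]-[598,-15]; print('mat x',np.percentile(Q@x,[1,99]),'y max',np.percentile(Q@y,99),len(Q))
# cutter
m=(abs(P[...,0]-430)<70)&(abs(P[...,1]+185)<40)&(P[...,2]>7)&(P[...,2]<40); X=P[m]
print('cut',len(X),X[:,2].max(),cv2.minAreaRect(X[:,:2].astype(np.float32)))
E
```

```text
lid ((596.8512573242188, -13.978950500488281), (138.57415771484375, 183.75428771972656), 6.638943195343018) 20.493407115454886
mat x [-79.18079657  79.89967293] y max 105.36823544382317 3300
cut 592 27.815890972578416 ((420.7317810058594, -191.21119689941406), (23.375164031982422, 78.05050659179688), 88.51347351074219)
```

```bash
cat >> h.py <<'E'
def yawtool(deg):
    a=np.radians(deg); return np.array([[np.cos(a),np.sin(a),0],[np.sin(a),-np.cos(a),0],[0,0,-1.]])
E
python3 - <<'E'
from h import *
go(TT(yawtool(45),[480,-110,185]),'mid')
E
```

```text
mid shift [-0.2025, -0.3216, 0.0376] turn [0.0012, 0.0005, 0.8598] | mm 152.8 deg 51.59
```

>>> {"op": "drive_tool", "data": {"moves": [[[-0.04,-0.06,0.01],[0,0,0.17]],[[-0.08,-0.13,0.02],[0,0,0.34]],[[-0.12,-0.19,0.03],[0,0,0.52]],[[-0.16,-0.26,0.035],[0,0,0.69]],[[-0.2,-0.32,0.038],[0,0,0.86]]]}}

```text
time: 11.15
position: [478.2, -109.5, 182.7]
orientation: [-0.0, 0.925, 0.38, -0.002]
wrist_force: [-0.2, 0.6, -0.6]
opening: 0.701
grasp_force: 0.0
```

```bash
python3 - <<'E'
from h import *
go(TT(yawtool(8),[385,-188,170]),'view'); print(get_state()['q'].round(2))
E
```

```text
view shift [-0.3036, -0.024, 0.0326] turn [-0.0012, 0.0033, 0.6107] | mm 122.5 deg 36.64
[ 0.27  0.28 -0.19  1.94  0.07  0.93 -0.74]
```

>>> {"op": "drive_tool", "data": {"moves": [[[-0.08,-0.006,0.01],[0,0,0.15]],[[-0.16,-0.012,0.02],[0,0,0.31]],[[-0.24,-0.018,0.03],[0,0,0.46]],[[-0.304,-0.024,0.033],[0,0,0.61]],[[-0.304,-0.024,0.033],[0,0,0.61]]]}}

```text
time: 11.78
position: [385.0, -189.0, 169.9]
orientation: [0.0, 0.997, 0.071, -0.002]
wrist_force: [-0.1, -0.0, 0.1]
opening: 0.698
grasp_force: 0.0
```

>>> {"op": "drive_tool", "data": {"moves": [[[0,0,0],[0,0,0]],[[0,0,0],[0,0,0]]], "jaw": 0.7}}

```text
time: 12.02
position: [387.9, -187.5, 170.6]
orientation: [0.0, 0.997, 0.074, -0.001]
wrist_force: [0.5, 0.3, 0.5]
opening: 0.7
grasp_force: 0.0
```

```bash
python3 - <<'E'
from h import *
im,d,P=cloud('wrist'); save(im,'w5.png'); np.savez('w5.npz',im=im,P=P,d=d)
for t in ['cutter','cutter_handle','cutter_tip']:
    for r in place_of('wrist',t)[:2]:
        u,v=[int(x) for x in r['at']]; print(t,r,P[v,u].round(1))
m=(abs(P[...,0]-430)<80)&(abs(P[...,1]+185)<50)&(P[...,2]>4)&(P[...,2]<40); 
n,lab,st,c=cv2.connectedComponentsWithStats(m.astype(np.uint8)); k=1+np.argmax(st[1:,4]); X=P[lab==k]
print('cut',len(X),X[:,2].max(),cv2.minAreaRect(X[:,:2].astype(np.float32)))
H=X[X[:,2]>14]; print('handle',H.mean(0),cv2.minAreaRect(H[:,:2].astype(np.float32)))
for x in range(380,480,8):
    s=X[abs(X[:,0]-x)<4]
    if len(s)>3: print(x,len(s),s[:,1].min().round(1),s[:,1].max().round(1),s[:,2].max().round(1))
print(pose()[:3,3])
E
```

```text
cutter {'at': [268.7, 140.8], 'confidence': 0.93} [ 428.8 -187.2   14.9]
cutter_handle {'at': [268.2, 160.1], 'confidence': 0.56} [ 408.  -190.4   19.7]
cutter_tip {'at': [269.0, 97.3], 'confidence': 0.64} [ 472.6 -181.6    2.7]
cut 935 27.92447514093317 ((427.3871765136719, -192.5994873046875), (86.46733093261719, 25.700450897216797), 0.13992325961589813)
handle [ 403.4412442  -191.00158344   20.19456645] ((408.5265197753906, -192.98667907714844), (25.618913650512695, 48.9617919921875), 89.0920181274414)
388 126 -205.5 -179.8 27.9
396 169 -205.5 -179.8 26.8
404 148 -203.0 -181.2 25.2
412 114 -198.3 -181.7 20.2
420 99 -197.1 -181.4 17.7
428 93 -194.7 -181.0 16.1
436 76 -192.2 -181.3 14.5
444 34 -189.9 -183.3 11.5
452 31 -186.5 -182.2 8.0
460 30 -185.2 -181.0 7.5
468 15 -183.9 -180.5 6.8
[ 387.64339556 -187.83962843  170.70650095]
```

View pics/w5.png

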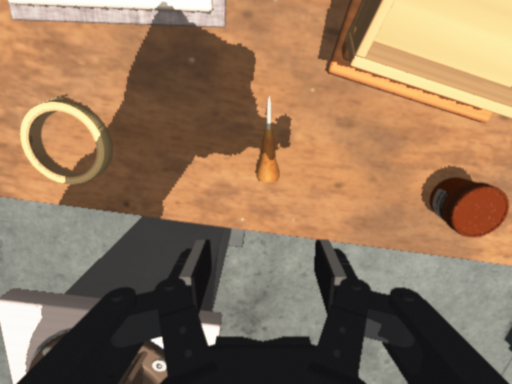

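The cutter lies at (268,140) with the handle end at (268,175), and the open box is at top right. The axis fit gives a yaw of 8.8°, so I'll grip at (400,-192.5).

```bash
python3 - <<'E'
from h import *
go(TT(yawtool(8.8),[400,-192.3,60]),'above')
E
```

```text
above shift [0.0293, 0.0154, 0.2767] turn [0.0004, 0.0012, -0.0058] | mm 111.5 deg 0.36
```

>>> {"op": "drive_tool", "data": {"moves": [[[0.03,0.015,0.1],[0,0.001,-0.006]],[[0.03,0.015,0.2],[0,0.001,-0.006]],[[0.03,0.015,0.277],[0,0.001,-0.006]],[[0.03,0.015,0.277],[0,0.001,-0.006]],[[0.03,0.015,0.277],[0,0.001,-0.006]]]}}

```text
time: 12.85
position: [400.6, -192.5, 60.8]
orientation: [0.0, 0.997, 0.076, 0.0]
wrist_force: [0.1, 0.8, -0.4]
opening: 0.702
grasp_force: 0.0
```

```bash
python3 - <<'E'
from h import *
go(TT(yawtool(8.8),[400,-192.3,3]),'grasp');print(pose()[:3,3])
E
```

```text
grasp shift [-0.0015, -0.001, 0.1446] turn [0.0009, -0.0005, -0.0006] | mm 57.8 deg 0.07
[ 400.61907931 -192.53521258   60.83351608]
```

>>> {"op": "drive_tool", "data": {"moves": [[[-0.001,-0.001,0.05],[0,0,0]],[[-0.001,-0.001,0.1],[0,0,0]],[[-0.001,-0.001,0.135],[0,0,0]],[[-0.001,-0.001,0.144],[0,0,0]],[[-0.001,-0.001,0.144],[0,0,0]]]}}

```text
time: 13.48
position: [399.8, -192.2, 2.8]
orientation: [0.0, 0.997, 0.076, 0.0]
wrist_force: [-0.4, 0.3, 0.7]
opening: 0.7
grasp_force: 0.0
```

>>> {"op": "drive_tool", "data": {"moves": [[[0,0,0],[0,0,0]],[[0,0,0],[0,0,0]],[[0,0,0],[0,0,0]],[[0,0,0],[0,0,0]],[[0,0,0],[0,0,0]]], "jaw": 0}}

```text
time: 14.1
position: [399.9, -192.3, 3.0]
orientation: [0.001, 0.997, 0.076, 0.0]
wrist_force: [0.0, 0.3, 8.1]
opening: 0.271
grasp_force: 58.4
```

>>> {"op": "drive_tool", "data": {"moves": [[[0,0,-0.05],[0,0,0]],[[0,0,-0.15],[0,0,0]],[[0,0,-0.3],[0,0,0]],[[0,0,-0.45],[0,0,0]],[[0,0,-0.5],[0,0,0]]]}}

```text
time: 14.72
position: [401.0, -192.5, 206.2]
orientation: [0.001, 0.997, 0.076, 0.003]
wrist_force: [1.3, 0.5, -1.1]
opening: 0.267
grasp_force: 59.2
```

```bash
python3 - <<'E'
from h import *
im,d,P=cloud('wrist'); save(im,'w6.png'); np.savez('w6.npz',im=im,P=P,d=d)
D=np.load('lid.npz'); ctr,M=D['ctr'],D['M']
tgt=ctr+M@[-20,-28,-60+5]
print(pose()[:3,3])
go(TT(tooldown(M),tgt+130*M[:,2]),'above box')
E
```

```text
[ 401.39918573 -192.69329093  207.1257292 ]
above box shift [0.1428, 0.4278, 0.0825] turn [-0.4208, 0.3177, -1.1982] | mm 183.4 deg 78.54
```

View pics/w6.png

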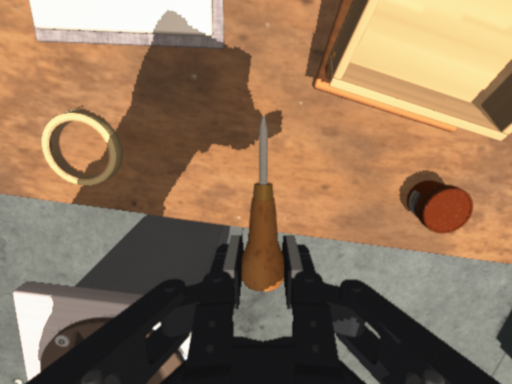

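The cutter is held: handle at (263,255) between the pads, blade pointing straight ahead to (264,120). Next it goes over the box in two steps.

```bash
python3 - <<'E'
from h import *
from scipy.spatial.transform import Slerp
D=np.load('w6.npz'); P=D['P']; C=pose(); L=(P-C[:3,3])@C[:3,:3]
m=(abs(L[...,1])<16)&(L[...,0]>10)&(L[...,0]<90)&(abs(L[...,2])<45); X=L[m]
for x in range(15,85,10):
    s=X[abs(X[:,0]-x)<5]
    if len(s): print(x,len(s),s.mean(0).round(1),s[:,2].min().round(1))
D=np.load('lid.npz'); ctr,M=D['ctr'],D['M']
T=TT(tooldown(M),ctr+M@[-20,-28,75])
Rm=Slerp([0,1],R.from_matrix([C[:3,:3],T[:3,:3]]))(0.55).as_matrix()
go(TT(Rm,C[:3,3]*.45+T[:3,3]*.55+[0,0,20]),'mid')
E
```

```text
15 787 [ 13.5   0.5 -17.1] -45.0
25 504 [25.  -0.7 -9.9] -13.6
35 423 [34.9 -0.6 -7.1] -10.9
45 199 [44.4 -0.5 -3.5] -8.0
55 171 [55.  -0.5 -1.7] -3.6
65 173 [64.8 -0.5 -0.3] -2.5
75 43 [71.8 -0.3  1.7] -0.0
mid shift [0.0788, 0.2355, -0.0046] turn [-0.2315, 0.1747, -0.659] | mm 99.3 deg 43.2
```

>>> {"op": "drive_tool", "data": {"moves": [[[0.016,0.047,-0.01],[-0.046,0.035,-0.132]],[[0.032,0.094,-0.015],[-0.093,0.07,-0.264]],[[0.047,0.141,-0.015],[-0.139,0.105,-0.395]],[[0.063,0.188,-0.01],[-0.185,0.14,-0.527]],[[0.079,0.236,-0.005],[-0.232,0.175,-0.659]]]}}

```text
time: 15.4
position: [445.0, -280.5, 203.8]
orientation: [0.112, 0.9, 0.409, 0.098]
wrist_force: [-0.1, -0.3, -0.4]
opening: 0.267
grasp_force: 59.2
```

```bash
python3 - <<'E'
from h import *
D=np.load('lid.npz'); ctr,M=D['ctr'],D['M']
go(TT(tooldown(M),ctr+M@[-20,-28,75]),'above');print(pose()[:3,3])
E
```

```text
above shift [-0.081, 0.1658, 0.1167] turn [-0.195, 0.1427, -0.5341] | mm 87.3 deg 35.17
[ 445.00943041 -280.54543285  203.76766553]
```

>>> {"op": "drive_tool", "data": {"moves": [[[-0.02,0.04,0.01],[-0.049,0.036,-0.134]],[[-0.04,0.083,0.04],[-0.098,0.071,-0.267]],[[-0.06,0.124,0.08],[-0.146,0.107,-0.4]],[[-0.081,0.166,0.117],[-0.195,0.143,-0.534]],[[-0.081,0.166,0.117],[-0.195,0.143,-0.534]]]}}

```text
time: 16.02
position: [482.5, -354.8, 173.8]
orientation: [0.194, 0.729, 0.634, 0.17]
wrist_force: [0.6, 0.7, -0.1]
opening: 0.271
grasp_force: 59.2
```

>>> {"op": "drive_tool", "data": {"moves": [[[0,0,0],[0,0,0]],[[0,0,0],[0,0,0]]]}}

```text
time: 16.27
position: [483.7, -352.8, 175.3]
orientation: [0.194, 0.729, 0.634, 0.17]
wrist_force: [-0.2, 0.2, -0.1]
opening: 0.265
grasp_force: 59.2
```

```bash
python3 - <<'E'
from h import *
D=np.load('lid.npz'); ctr,M=D['ctr'],D['M']
im,d,P=cloud('wrist'); save(im,'w7.png'); L=(P-(ctr-68*M[:,2]))@M
print('TCP in box',((pose()[:3,3]-(ctr-68*M[:,2]))@M).round(1))
f=(abs(L[...,0])<45)&(abs(L[...,1]-30)<40)&(L[...,2]<20)&(L[...,2]>-10); print('floor z',np.median(L[f][:,2]),f.sum())
rim=(abs(L[...,2]-60)<3)&(abs(L[...,0])<75)&(abs(L[...,1])<100); X=L[rim]
print('rim',len(X),np.percentile(X[:,0],[1,99]),np.percentile(X[:,1],[1,99]))
go(TT(tooldown(M),ctr+M@[-20,-28,0]),'z68'); go(TT(tooldown(M),ctr+M@[-20,-28,-55]),'z13')
E
```

```text
TCP in box [-19.8 -27.4 143.5]
floor z 8.039230729515669 6983
rim 6010 [-62.17062741  66.71655418] [-88.15830653  89.06960627]
z68 shift [-0.0014, -0.0002, 0.1887] turn [-0.0009, 0.0007, -0.0048] | mm 75.5 deg 0.3
z13 shift [-0.0013, -0.0001, 0.3262] turn [-0.0009, 0.0007, -0.0048] | mm 130.5 deg 0.3
```

View pics/w7.png

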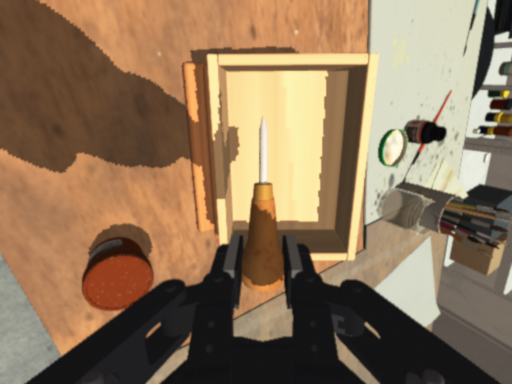

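The open box spans (210–375, 55–258), with the cutter above it, parallel to its long side. The floor and rim fits confirm the box frame, so I'll descend.

>>> {"op": "drive_tool", "data": {"moves": [[[-0.001,0,0.06],[0,0,-0.005]],[[-0.001,0,0.13],[0,0,-0.005]],[[-0.001,0,0.2],[0,0,-0.005]],[[-0.001,0,0.25],[0,0,-0.005]],[[-0.001,0,0.28],[0,0,-0.005]]]}}

```text
time: 16.95
position: [540.0, -360.1, 77.8]
orientation: [0.194, 0.727, 0.637, 0.17]
wrist_force: [-1.1, 0.1, 0.6]
opening: 0.27
grasp_force: 59.2
```

>>> {"op": "drive_tool", "data": {"moves": [[[0,0,0.015],[0,0,0]],[[0,0,0.028],[0,0,0]],[[0,0,0.038],[0,0,0]],[[0,0,0.044],[0,0,0]],[[0,0,0.044],[0,0,0]]]}}

```text
time: 17.58
position: [547.8, -361.5, 65.1]
orientation: [0.195, 0.727, 0.637, 0.17]
wrist_force: [-15.4, 5.0, 24.3]
opening: 0.266
grasp_force: 69.9
```

```bash
python3 - <<'E'
from h import *
D=np.load('lid.npz'); ctr,M=D['ctr'],D['M']
print('TCP in box',((pose()[:3,3]-(ctr-68*M[:,2]))@M).round(1),get_state()['wrist_force'])
E
```

```text
TCP in box [-19.2 -27.7  15.5] [-15.43329731   5.04570707  24.30514245]
```

It's touching the floor. I'll ease back a little, then open partly.

>>> {"op": "drive_tool", "data": {"moves": [[[0,0,-0.006],[0,0,0]],[[0,0,-0.006],[0,0,0]]]}}

```text
time: 17.82
position: [547.3, -361.7, 66.0]
orientation: [0.195, 0.727, 0.637, 0.17]
wrist_force: [-0.4, 0.5, -2.1]
opening: 0.27
grasp_force: 59.2
```

>>> {"op": "drive_tool", "data": {"moves": [[[0,0,0],[0,0,0]],[[0,0,0],[0,0,0]],[[0,0,0],[0,0,0]],[[0,0,0],[0,0,0]]], "jaw": 0.45}}

```text
time: 18.32
position: [550.8, -362.7, 68.3]
orientation: [0.197, 0.726, 0.637, 0.171]
wrist_force: [7.4, -0.3, 11.0]
opening: 0.454
grasp_force: 5.4
```

>>> {"op": "drive_tool", "data": {"moves": [[[0,0,-0.02],[0,0,0]],[[0,0,-0.06],[0,0,0]],[[0,0,-0.14],[0,0,0]],[[0,0,-0.26],[0,0,0]],[[0,0,-0.4],[0,0,0]]]}}

```text
time: 18.95
position: [465.8, -350.8, 205.0]
orientation: [0.194, 0.727, 0.636, 0.17]
wrist_force: [0.5, -0.5, 0.2]
opening: 0.448
grasp_force: 0.0
```

>>> {"op": "drive_tool", "data": {"moves": [[[0,0,-0.1],[0,0,0]],[[0,0,-0.1],[0,0,0]],[[0,0,-0.1],[0,0,0]],[[0,0,-0.1],[0,0,0]]]}}

```text
time: 19.45
position: [447.7, -348.2, 237.4]
orientation: [0.193, 0.727, 0.636, 0.17]
wrist_force: [0.5, -0.8, -0.3]
opening: 0.453
grasp_force: 0.0
```

```bash
python3 - <<'E'
from h import *
D=np.load('lid.npz'); ctr,M=D['ctr'],D['M']
im,d,P=cloud('wrist'); save(im,'w8.png'); L=(P-(ctr-68*M[:,2]))@M
f=(abs(L[...,0])<54)&(abs(L[...,1])<79)&(L[...,2]>12)&(L[...,2]<80); X=L[f]
print('cutter in box',len(X),X.min(0).round(1),X.max(0).round(1)); 
r=regions_of('wrist','cutter')
if r: Y=L[r[0]['pixels']]; print(r[0]['confidence'],np.percentile(Y,[2,98],axis=0).round(1))
T=np.load('top.npz')['P']; im,d,P=cloud('top')
m=lambda a:(np.linalg.norm(P[...,:2]-a,axis=-1)<60)
for n,a in [('pot',(387,-408)),('tape',(394,29)),('cork',(665,206))]:
    k=m(a); print(n,np.abs(P[...,2]-T[...,2])[k].mean().round(2),np.percentile(np.abs(P[...,2]-T[...,2])[k],98).round(1))
save(im,'top3.png')
E
```

```text
cutter in box 719 [-53.2 -44.4  12.1] [-28.7  41.3  35.4]
0.96 [[-53.  -41.6  12.1]
 [-31.2  36.6  34.4]]
pot 76.77 440.8
tape 8.12 7.4
cork 8.29 7.6
```

View pics/w8.png

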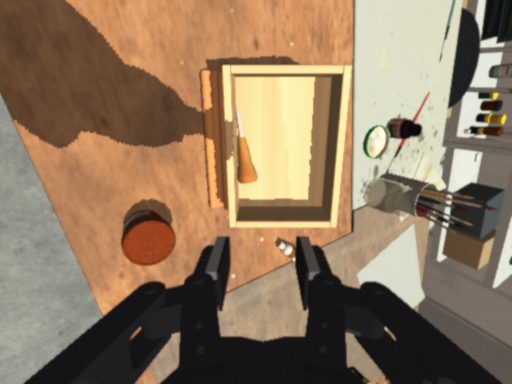

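The cutter lies inside the box at (245,150), resting against the lower wall. Its highest point is 35 mm, below the 60 mm rim. The pot is in its place and the gripper is clear, so I'll hand in.

```bash
python3 -c "
from cell import *
print(close_job())"
```

```text
the job is handed in; nothing more can be done
None
```

The lid is level, knob up, within about 2 mm of the middle of the felt mat, and the cutter lies in the open box below its rim; I kept clear of the pot, tape roll and cork block, and handed the job in at about 20 s of the 58 s.

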